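# Make up a mortar test batch and send it down the gravity lane

### The job

Make up the next test batch and send it to the density station at the back of the bench: load every mortar cube and the tall sample tin (if one is there) standing on the bench to the right of the core rack (seen from the robot) into the aluminium roller-hook basket where it stands, together with the two oldest mortar cores, which means drawing the lowest core from the sloping rack twice and leaving the others in the rack. Then lift the loaded basket level by its blue grip, hang its four roller hooks over the two sloping rails at the raised end nearest the robot, and let go so that it rolls down by itself to the buffers at the far end with everything still in it; do not push or guide it on its way down. Leave the other things on the bench alone.

Things in the scene. Friction and masses are not known exactly. Their poses are not given: they have to be found in the camera images.
- basket: open aluminium basket, 0.22 kg empty, outside 259 mm (its x) by 150 mm (its y), walls 34 mm high and 3 mm thick, floor 3 mm thick. Origin: centre of the underside; z up. Two dividers along y, 3 mm thick and 26 mm high, at x = +/-19 mm, leave a 35 mm wide empty well round the grip in the middle and a bay at either end. Four roller hooks on its long sides. The same both ways round
- bay_1 (a point): centre of the inner floor of the basket's bay at +x, 73.5 mm from the middle, 3 mm above the underside; the bay is 106 mm (x) by 144 mm (y) inside: three cubes fit in a row along y. Axes as the basket's
- bay_2 (a point): the same for the bay at -x: two cores lying along x and the tin fit side by side along y. Axes as the basket's
- basket_grip (a point): blue grip block in the middle of the basket: 40 mm wide along the basket's y (grasp across this width, from above), 12 mm thick along x, reaching 64 mm above the underside, in the clear well. The point is on its middle line, 46 mm above the underside; axes as the basket's. Loaded, the basket weighs up to 1 kg and is rarely balanced end to end: grip it hard (100 N)
- hook_1 (a point): one of the four steel roller hooks, at x = +/-85 mm, y = +/-87.5 mm of the basket. The point is the lowest point of its black roller (20 mm across, axis along y), which runs on the rail's top, 32 mm above the underside. The rail goes between basket wall and outer leg (26 mm apart); the leg ends 6 mm above the underside. 215 mm over the hooks, 58 mm high there
- rails: two parallel steel rails of the gravity lane. Origin: midway between them at mid length, level with their tops; x downhill along the rails, away from the robot (5.2 degrees), y left, z square to their tops. Each is 8 mm wide, centred at y = +/-87.5 mm, from x = -271 (raised end, nearest the robot) to +271 mm. A hung basket has its underside at z = -32 mm and its sides along the rails
- lane_hang (a point): midway between the rails, level with their tops, at x = -130 mm of the rails: a good place for the basket's middle when it is hung (40 mm either way will do)
- lane_stop (a point): midway between the rails, level with their tops, at x = +110.5 mm: the basket's middle stands here when it rests against the two rubber buffers; the ride from the raised end takes 2 to 5 s
- rack_mouth (a point): low end of the core rack, facing the robot: centre of the lowest core, 68 mm above the bench. Axes: x level and uphill, y along the cores, z up. Floor here a tongue 34 mm wide with a 13 mm lip, so 11 mm of the core stand out at both ends, with free room for fingers beside its end faces (grasp across the 56 mm, from above); side cheeks begin 24 mm uphill
- rack_mid (a point): middle of the row of cores in the rack, 58 mm up the slope from the mouth; axes as there. The floor rises at 16 degrees, the cores touch one another (28 mm apart). When the lowest is lifted out, the others roll down one place by themselves
- cube_1_mid (a point): hardened grey mortar cube, 40 mm along every edge, about 0.14 kg, standing on the bench to the right of the core rack; two or three of the three cubes are present. The point is the cube's centre, 20 mm above its underside; x, y, z are square to its faces
- cube_2_mid (a point): hardened grey mortar cube, 40 mm along every edge, about 0.14 kg, standing on the bench to the right of the core rack; two or three of the three cubes are present. The point is the cube's centre, 20 mm above its underside; x, y, z are square to its faces
- cube_3_mid (a point): hardened grey mortar cube, 40 mm along every edge, about 0.14 kg, standing on the bench to the right of the core rack; two or three of the three cubes are present. The point is the cube's centre, 20 mm above its underside; x, y, z are square to its faces
- tall_tin_mid (a point): closed white-lidded aluminium sample tin, the only tin on the bench: 54 mm in diameter, 58 mm high, about 0.09 kg, standing upright among the cubes; may be absent. The point is its centre, 29 mm above its underside; z up. Behind the tin and the cubes stands the Vicat apparatus, 340 mm tall, its front at x = 0.635 m: keep the gripper clear of it
- core_1_mid (a point): grey mortar core, a plain cylinder 28 mm in diameter and 56 mm long, 0.073 kg, lying lowest in the core rack at the start: the oldest. The point is its centre; its y axis runs along the cylinder, x and z turn as it rolls
- core_2_mid (a point): grey mortar core, a plain cylinder 28 mm in diameter and 56 mm long, 0.073 kg, second from the bottom of the core rack at the start. The point is its centre; its y axis runs along the cylinder, x and z turn as it rolls
- core_3_mid (a point): grey mortar core, a plain cylinder 28 mm in diameter and 56 mm long, 0.073 kg, third in the core rack: stays in the rack. The point is its centre; its y axis runs along the cylinder, x and z turn as it rolls
- core_4_mid (a point): grey mortar core, a plain cylinder 28 mm in diameter and 56 mm long, 0.073 kg, top one in the core rack: stays in the rack. The point is its centre; its y axis runs along the cylinder, x and z turn as it rolls
- steel_rule: steel rule 205 mm long lying near the front edge, a bystander; origin at the centre of its underside
- tapping_mallet: small wooden mallet, 125 mm, lying behind the basket, a bystander; origin at the centre of its underside
- stopwatch: black stopwatch, 71 mm, a bystander at the right; origin at the centre of its underside
Mind the look-alikes: they are no part of the job. What is shaped like the part that bears core_1_mid but orange or turquoise is not meant.

How it is judged:
By the outcome, as a careful person would: the job done as asked, in the order asked, and still so for the second after the job is handed in, with the robot touching nothing.
Of cube_1, cube_2, cube_3, tall_tin only 3 to 4 are there at a start; the rules pass over those that are not, and their reading is None.
At some moment in a run one of cube_1, cube_2, cube_3 may be knocked a few centimetres aside while the robot is not near it.
It also fails if it takes over 208 s, if anything falls off the work surface, if the arm or the gripper's body presses on something with over 40 N, if the wrist force passes 120 N, or if a joint passes its speed limit or range.

### The arm

A 6-joint arm with a two-finger parallel gripper is mounted at the origin on a cart in front of the work surface, level with it; the furniture and walls round the work are solid. World frame = base frame: x ahead of the robot, y to its left, z up, the work surface at z = 0. Lengths are in m, angles in rad, forces in N, time in s.
With the tool pointing down it reaches from about 0.275 to 0.825 m from the base axis. Payload 4.9 kg.
Tool frame: the origin (TCP) lies midway between the tips of the shut fingers; the grasp point (between the pads) lies 19 mm behind it (bot.grip_depth is the distance from the TCP to the grasp point, in m); z points along the fingers, y is the line along which they close (so a half turn about z gives the same grasp; the last joint's range is limited). The gripper opens to 85 mm and grips with 20 to 120 N. Pads are 22 mm wide; open, the fingers measure 114 mm over their backs; the gripper's body (76 mm by 85 mm) begins 54 mm behind the grasp point. The pads swing forward as they close: fully open they stand 13 mm farther back than shut.
Start: joints at [1.133, 0.326, -0.193, 1.052, 0, 1.437], TCP at [0.165, 0.525, 0.193] pointing down, gripper open.
Joint ranges: [-2.65, 2.65], [-0.97, 1.79], [-1.3, 1.35], [-1.93, 2.1], [-1.47, 1.37], [-3.14, 3.14]. Speed limits (rad/s): [2.57, 2.57, 3.14, 3.14, 3.14, 3.14].

### API

Orientations are given as a unit quaternion [w, x, y, z].
In Python, from cell import bot gives the robot as it stands. Calls block until the motion is done:
- bot.move_pose(position, orientation): joint-space move of the TCP to a pose.
- bot.move_linear(position, speed=0.15, rotation=None, until_force=None): straight line of the TCP; rotation=None keeps the orientation; speed is the mean speed in m/s. With until_force (N) it stops when the force on the tool has changed by that much, and returns True; else False.
- bot.goto_joints(angles): joint-space move.
- bot.set_gripper(opening, grasp_force=None): opening from 0.0 (shut) to 1.0 (fully open); grasp_force is the grip in N (None keeps the last); returns when the fingers have stopped.
- bot.wait(seconds).
- bot.solve_ik(position, orientation): joint angles nearest the present ones, or None.
- bot.camera(name): name is "scene" or "top" or "wrist"; returns the picture (420x560x3 uint8, red, green, blue); there is no depth.
- bot.calibration(name): a dict with "mtx" (3x3 intrinsics, pixels), "extrinsics" (4x4, takes a point from world to camera coordinates); the wrist camera has in their place "hand_eye" (4x4, takes a point from camera to tool coordinates, whose origin is the TCP and whose axes are the flange's). Camera axes: x right, y down, z forward; pixel columns grow to the right and rows downward; lengths in m; the calibration is good to about 2 mm. A picture is of the moment at which its call begins: read the wrist's pose just before it. calibration takes no time and is no camera call.
A pose or a line that the arm cannot do raises bot.PlanningError and nothing moves.
- bot.close_job(): hands the job in; it is judged then, once.
Trained networks look in the newest picture that a camera, given by its name, has taken for a name from the list of things; names that differ only in an ending like _2 or _b are one class to them, and where a whole thing is asked for, a point or a joint stands for the part that bears it (a point fixed in the world has none). Each returns a list of dicts, best first, with "confidence" (0 to 1); they miss things now and then, are a little off and sometimes report something else, mostly with a low value. They report only what shows in the picture. A call takes as long as a camera call. They do not tell look-alikes from the thing itself.
- bot.search_frame(camera, thing): "bbox" ([left, top, width, height] in pixels, round what is visible of it).
Readings, each from a call of its own:
- bot.read_clock(): time.
- bot.read_joint_positions(): joint angles.
- bot.read_joint_vel(): joint speeds.
- bot.read_joint_efforts(): joint torques, N m.
- bot.read_position(): TCP position.
- bot.read_tool_rot(): TCP orientation.
- bot.read_ft_force(): force on the tool from outside, world axes, zero at the start.
- bot.read_moment(): the same for the moment, N m.
- bot.read_gripper_width(): opening from 0.0 (shut) to 1.0 (fully open).
- bot.read_finger_force(): force on a finger pad.
Only numpy, scipy, OpenCV 4.12 (cv2) and the standard library are available. Lean on these libraries where they do the work, as an engineer would, in place of code of your own. Each camera call takes 0.05 s, during which the arm holds its last target. There are 200 camera calls.

## Working session

There is one attempt and no reset: what is moved stays moved. The work goes in short steps, each a Python script; the robot and the scene stay as the last script left them, time stands still between calls to the robot, and variables do not carry over. Pictures are saved under pics/ and viewed, at most 14 in all, crops included, and the job is handed in when it is done.

```bash
mkdir -p pics; ls
cat > h.py <<'E'
import numpy as np, cv2
from cell import bot
def save(name,fn):
    im=bot.camera(name); cv2.imwrite('pics/'+fn,im[:,:,::-1]); return im
def ray(name,uv,T=None):
    c=bot.calibration(name); K=np.array(c['mtx'])
    d=np.linalg.inv(K)@[uv[0],uv[1],1]
    if name=='wrist': M=T@np.array(c['hand_eye'])
    else: M=np.linalg.inv(np.array(c['extrinsics']))
    return M[:3,3],M[:3,:3]@d
def onz(name,uv,z,T=None):
    o,d=ray(name,uv,T); return o+d*(z-o[2])/d[2]
def proj(name,p,T=None):
    c=bot.calibration(name); K=np.array(c['mtx'])
    M=np.linalg.inv(T@np.array(c['hand_eye'])) if name=='wrist' else np.array(c['extrinsics'])
    q=K@(M@np.r_[p,1])[:3]; return q[:2]/q[2]
E
python3 - <<'E'
from h import *
print(bot.read_clock(),bot.read_tool_rot())
for n in('scene','top'):
    save(n,n+'0.png')
    print(n,np.round(np.linalg.inv(np.array(bot.calibration(n)['extrinsics'])),3).tolist())
    for t in('basket','basket_grip','rails','cube_1_mid','tall_tin_mid','core_1_mid','rack_mouth','hook_1','lane_hang'):
        try:print(t,[(np.round(r['bbox']).astype(int).tolist(),round(r['confidence'],2)) for r in bot.search_frame(n,t)][:7])
        except Exception as e:print(t,e)
print(bot.calibration('wrist'))
E
```

```text
pics
0.0 [-2.36951919e-04  1.51332667e-01  9.88482519e-01 -8.22904270e-04]
scene [[-0.501, -0.549, 0.67, -0.724], [-0.866, 0.307, -0.395, 0.681], [0.011, -0.778, -0.629, 1.262], [0.0, 0.0, 0.0, 1.0]]
basket [([157, 240, 61, 68], 0.73)]
basket_grip [([156, 238, 66, 72], 0.64)]
rails [([195, 169, 112, 90], 0.79)]
cube_1_mid [([371, 204, 11, 12], 0.55)]
tall_tin_mid []
core_1_mid [([317, 240, 19, 12], 0.45)]
rack_mouth [([292, 188, 36, 43], 0.69), ([313, 212, 11, 8], 0.17)]
hook_1 [([157, 239, 64, 71], 0.95)]
lane_hang [([195, 165, 108, 92], 0.94), ([157, 236, 62, 74], 0.21)]
top [[0.02, -0.993, 0.118, 0.381], [-1.0, -0.018, 0.015, -0.036], [-0.013, -0.118, -0.993, 1.268], [0.0, 0.0, 0.0, 1.0]]
basket [([118, 176, 88, 93], 0.64)]
basket_grip [([114, 175, 90, 94], 0.68), ([369, 238, 20, 16], 0.5)]
rails [([223, 93, 74, 180], 0.81)]
cube_1_mid [([397, 239, 20, 12], 0.63), ([325, 228, 21, 9], 0.6), ([430, 195, 21, 22], 0.39)]
tall_tin_mid [([405, 207, 19, 14], 0.83), ([223, 91, 74, 181], 0.6)]
core_1_mid [([308, 259, 18, 20], 0.7), ([372, 199, 14, 16], 0.58), ([327, 229, 20, 8], 0.57)]
rack_mouth [([325, 177, 28, 58], 0.82)]
hook_1 []
lane_hang [([224, 93, 72, 178], 0.9)]
{'mtx': array([[366.56862733,   0.        , 280.34491411],
       [  0.        , 366.56862733, 213.88205547],
       [  0.        ,   0.        ,   1.        ]]), 'hand_eye': array([[-4.07838278e-04, -9.65514981e-01, -2.60347181e-01,
         6.60594533e-02],
       [ 9.99999886e-01, -3.29561706e-04, -3.44315105e-04,
         7.35870591e-04],
       [ 2.46640931e-04, -2.60347292e-01,  9.65515006e-01,
        -1.81687280e-01],
       [ 0.00000000e+00,  0.00000000e+00,  0.00000000e+00,
         1.00000000e+00]])}
```

Run:
```python
import cv2
im=cv2.imread('pics/top0.png')[80:300,90:480]
cv2.imwrite('pics/top0c.png',cv2.resize(im,None,fx=2.05,fy=2.05,interpolation=cv2.INTER_CUBIC))
```

```text
(no output)
```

View pics/top0c.png

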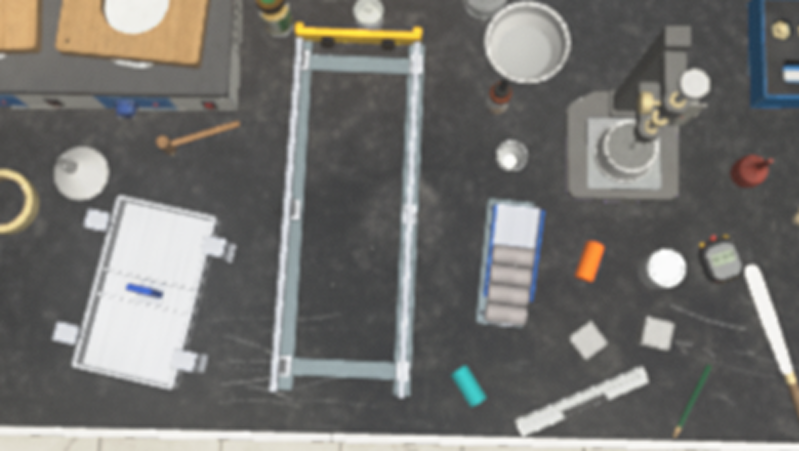

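View pics/scene0.png

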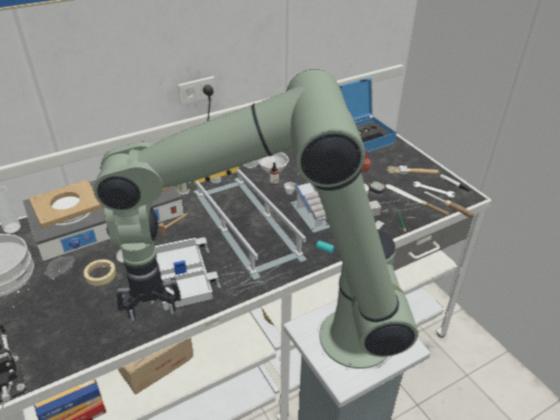

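Two cubes (crop 588,341 and 657,333) and the tin (666,268) stand right of the rack. The basket is at left with its grip at (145,291), and the rails are in the middle. The orange and turquoise cylinders are decoys. Next I compute poses and take wrist close-ups.

```bash
cat >> h.py <<'E'
def Q(psi):  # tool down, closing line (tool y) at world angle psi deg
    t=np.radians(psi+90)/2; return np.array([0,np.cos(t),np.sin(t),0])
def RT():
    from scipy.spatial.transform import Rotation as R
    p=np.array(bot.read_position()); q=np.array(bot.read_tool_rot())
    T=np.eye(4); T[:3,:3]=R.from_quat(np.r_[q[1:],q[0]]).as_matrix(); T[:3,3]=p; return T
def best(p,psi):
    c=[]
    for k in(-180,0,180):
        j=bot.solve_ik(list(p),list(Q(psi+k)))
        if j is not None:c.append((abs(j[5]),psi+k))
    return min(c)[1]
E
python3 - <<'E'
from h import *
f=lambda x,y:(90+x/2.05,80+y/2.05)
for n,x,y,z in [('cubeA',588,341,.04),('cubeB',657,333,.04),('tin',666,268,.058),('grip',145,291,.064),('railNL',282,385,.1),('railNR',402,393,.1),('railFL',303,45,.05),('railFR',417,45,.05),('core1',505,313,.082),('rackdir',512,255,.1),('turq',468,385,.02),('bNL',75,365,.034),('bFL',120,200,.034),('bFR',215,217,.034),('bNR',172,385,.034)]:
    print(n,onz('top',f(x,y),z).round(3))
# look at cubes
for i,p in enumerate([(0.36,-0.30,0.30),]):
    psi=best(p,90); print(psi)
    bot.move_pose(list(p),list(Q(psi))); T=RT(); save('wrist','w%d.png'%i); np.save('w%d.npy'%i,T)
    print(T[:3,3],T[:3,0].round(2))
    for t in('cube_1_mid','tall_tin_mid','core_1_mid','rack_mouth'):
        print(t,[(np.round(r['bbox']).astype(int).tolist(),round(r['confidence'],2)) for r in bot.search_frame('wrist',t)][:7])
print(bot.read_clock())
E
```

```text
cubeA [ 0.424 -0.301  0.04 ]
cubeB [ 0.437 -0.401  0.04 ]
tin [ 0.53  -0.41   0.058]
grip [0.483 0.34  0.064]
railNL [0.353 0.132 0.1  ]
railNR [ 0.346 -0.033  0.1  ]
railFL [0.86  0.126 0.05 ]
railFR [ 0.862 -0.046  0.05 ]
core1 [ 0.459 -0.176  0.082]
rackdir [ 0.539 -0.183  0.1  ]
turq [ 0.357 -0.129  0.02 ]
bNL [0.375 0.447 0.034]
bFL [0.621 0.395 0.034]
bFR [0.598 0.251 0.034]
bNR [0.348 0.303 0.034]
90
[ 0.36036398 -0.29955225  0.29996279] [-1. -0. -0.]
cube_1_mid [([184, 206, 41, 42], 0.8)]
tall_tin_mid [([171, 267, 47, 58], 0.96)]
core_1_mid [([391, 142, 43, 49], 0.96), ([358, 245, 50, 23], 0.94)]
rack_mouth [([332, 229, 77, 151], 0.78), ([356, 244, 52, 24], 0.67), ([259, 196, 41, 49], 0.6)]
4.25
```

View pics/w0.png

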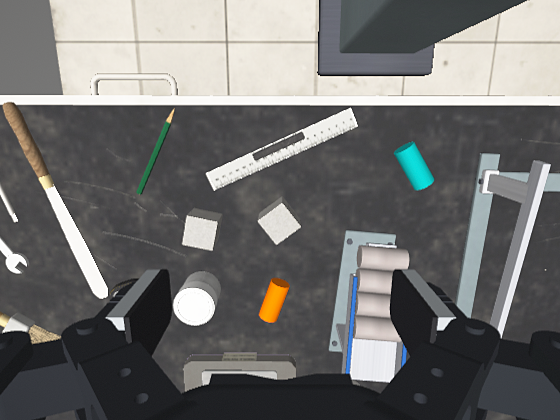

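The wrist picture shows cube A at (278,222), cube B at (201,230), the tin lid at (195,306), the lowest core at (383,257), and the rack's blue cheeks. The nearest decoys are orange (273,300) and turquoise (413,165). Now I measure the top faces.

```bash
cat >> h.py <<'E'
def topface(im,T,z,roi,size=None,lab=''):
    """brightest blob in roi (x0,y0,x1,y1) -> world centre, angle, edge lengths at height z"""
    x0,y0,x1,y1=roi; g=cv2.cvtColor(im,cv2.COLOR_RGB2GRAY)[y0:y1,x0:x1]
    out=[]
    for th in (cv2.threshold(g,0,255,cv2.THRESH_OTSU)[0],150,165,180,195):
        m=(g>th).astype(np.uint8)
        cs,_=cv2.findContours(m,cv2.RETR_EXTERNAL,cv2.CHAIN_APPROX_NONE)
        if not cs: continue
        c=max(cs,key=cv2.contourArea)
        W=np.array([onz('wrist',p,z,T)[:2] for p in c[:,0,:]+[x0,y0]])*1000
        (cx,cy),(a,b),an=cv2.minAreaRect(W.astype(np.float32))
        out.append((round(float(th)),round(cx/1000,4),round(cy/1000,4),round(a,1),round(b,1),round(an,1)))
    return out
E
python3 - <<'E'
from h import *
im=cv2.imread('pics/w0.png')[:,:,::-1].copy(); T=np.load('w0.npy')
for n,r,z in(('A',(248,192,308,252),.04),('B',(175,200,227,256),.04),('tin',(167,280,222,332),.058)):
    print(n,*topface(im,T,z,r),sep='\n ')
for uv in((357,257),(408,257),(359,268),(410,267)): print(onz('wrist',uv,.068,T).round(4))
cv2.imwrite('pics/w0c.png',cv2.resize(im[190:400,170:440,::-1],None,fx=2.8,fy=2.8,interpolation=cv2.INTER_CUBIC))
E
```

```text
A
 (152, 0.4264, -0.3005, 40.3, 39.8, 37.6)
 (150, 0.4265, -0.3006, 40.3, 40.2, 37.7)
 (165, 0.4264, -0.3006, 40.3, 39.6, 37.6)
 (180, 0.4265, -0.3006, 40.3, 39.5, 37.5)
 (195, 0.4261, -0.3008, 39.3, 39.3, 37.0)
B
 (150, 0.4386, -0.4013, 39.3, 40.1, 77.7)
 (150, 0.4386, -0.4013, 39.3, 40.1, 77.7)
 (165, 0.4386, -0.4013, 39.3, 40.1, 77.7)
 (180, 0.4385, -0.4013, 39.2, 40.0, 77.9)
 (195, 0.4384, -0.4013, 39.2, 39.2, 78.1)
tin
 (165, 0.5318, -0.4102, 52.7, 53.3, 62.2)
 (150, 0.5311, -0.4112, 55.2, 53.8, 49.3)
 (165, 0.5318, -0.4102, 52.7, 53.3, 62.2)
 (180, 0.5324, -0.4103, 52.8, 52.8, 0.0)
 (195, 0.5324, -0.4103, 52.8, 52.8, 0.0)
[ 0.4599 -0.2062  0.068 ]
[ 0.4599 -0.1447  0.068 ]
[ 0.4742 -0.203   0.068 ]
[ 0.4729 -0.1411  0.068 ]
```

View pics/w0c.png

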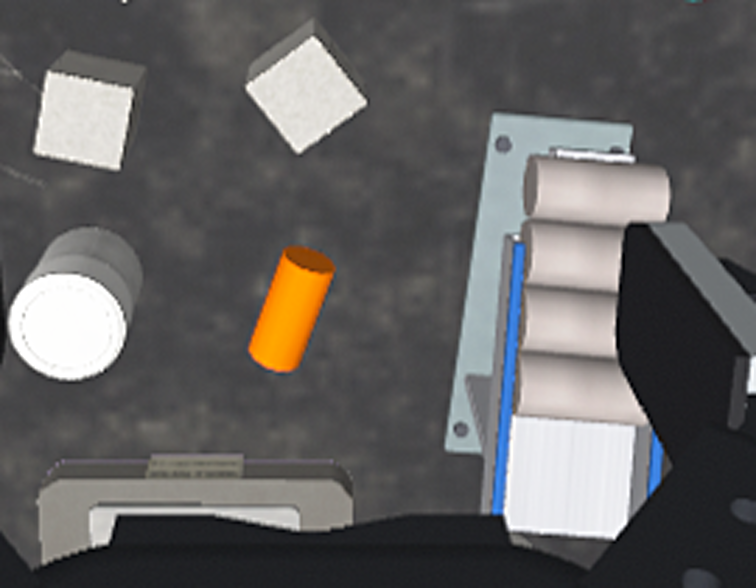

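Run:
```python
from h import *
for i,p in ((1,(0.42,0.34,0.36)),(2,(0.36,0.05,0.34)),(3,(0.42,-0.17,0.26))):
    psi=best(p,90)
    bot.move_pose(list(p),list(Q(psi))); T=RT(); save('wrist','w%d.png'%i); np.save('w%d.npy'%i,T)
    print(i,psi,T[:3,3].round(4),bot.read_clock())
a=cv2.imread('pics/w1.png');b=cv2.imread('pics/w2.png');c=cv2.imread('pics/w3.png')
```

```text
1 90 [0.4205 0.3393 0.3599] 6.6
2 90 [0.3606 0.0503 0.3403] 7.7917
3 90 [ 0.4202 -0.169   0.2603] 8.8
```

View pics/w1.png

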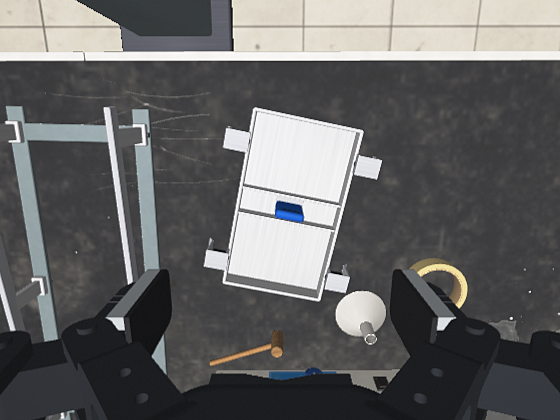

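View pics/w2.png

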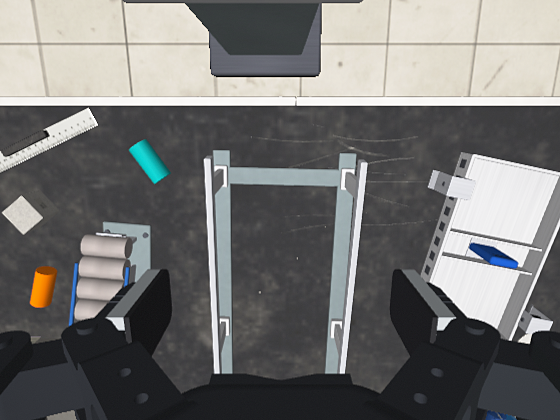

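View pics/w3.png

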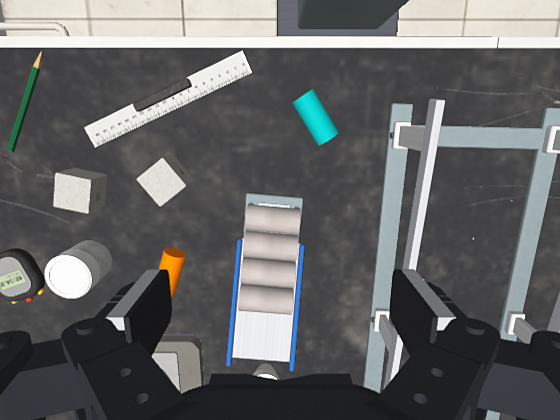

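Run:
```python
from h import *
from scipy.optimize import least_squares
Ts={i:np.load(f'w{i}.npy') for i in range(4)}
P=np.array([onz('wrist',u,.034,Ts[1]) for u in((256,108),(363,130),(320,300),(222,283))])
print('basket',P.mean(0).round(4),[round(np.linalg.norm(P[i]-P[i-3]),4) for i in range(4)])
for a,b in((0,3),(1,2)): d=P[b]-P[a]; print(np.degrees(np.arctan2(d[1],d[0])))
d=P[1]-P[0]; print('yaxis',np.degrees(np.arctan2(d[1],d[0])))
print('grip top',onz('wrist',(291,205),.064,Ts[1]).round(4))
def tri(obs):
    A=[];B=[]
    for n,uv,T in obs:
        o,d=ray(n,uv,T); d=d/np.linalg.norm(d); M=np.eye(3)-np.outer(d,d); A.append(M);B.append(M@o)
    A=np.vstack(A);B=np.hstack(B); x=np.linalg.lstsq(A,B,rcond=None)[0]; return x.round(4),np.linalg.norm(A@x-B).round(4)
# near ends (rail top centre)
f=lambda x,y:(90+x/2.05,80+y/2.05)
print('R near',tri([('wrist',(209,157),Ts[2]),('wrist',(436,100),Ts[3])]), tri([('wrist',(209,157),Ts[2]),('wrist',(436,100),Ts[3]),('top',f(402,394),None)]))
print('L near',tri([('wrist',(362,163),Ts[2]),('wrist',(110,108),Ts[1])]),tri([('wrist',(362,163),Ts[2]),('wrist',(110,108),Ts[1]),('top',f(276,389),None)]))
for z in(.08,.1,.12,.14): print(z,onz('wrist',(209,157),z,Ts[2]).round(4),onz('wrist',(362,163),z,Ts[2]).round(4))
for u in((244,222),(300,223)): print('core',onz('wrist',u,.068,Ts[3]).round(4))
for i in(3,0):
    im=cv2.imread(f'pics/w{i}.png')[:,:,::-1]; cv2.imwrite
# rail line at lower points: w2 right rail at (222,370), left (344,370)
im=cv2.imread('pics/w3.png')
cv2.imwrite('pics/w3c.png',cv2.resize(im[185:325,215:325],None,fx=4,fy=4,interpolation=cv2.INTER_CUBIC))
a=cv2.resize(cv2.imread('pics/w2.png')[140:240,190:390],None,fx=4,fy=4,interpolation=cv2.INTER_CUBIC)
cv2.imwrite('pics/w2c.png',a)
```

```text
basket [0.4869 0.3527 0.034 ] [np.float64(0.1468), np.float64(0.259), np.float64(0.1516), np.float64(0.2601)]
-12.4807759564946
-11.443058874901228
yaxis 78.68559931575118
grip top [0.4711 0.3541 0.064 ]
R near (array([ 0.3413, -0.0302,  0.1017]), np.float64(0.0002)) (array([ 0.3423, -0.0312,  0.1019]), np.float64(0.0033))
L near (array([0.3471, 0.1442, 0.1036]), np.float64(0.0009)) (array([0.3473, 0.1427, 0.1009]), np.float64(0.0032))
0.08 [ 0.3435 -0.0345  0.08  ] [0.3508 0.1493 0.08  ]
0.1 [ 0.3413 -0.0306  0.1   ] [0.3482 0.1449 0.1   ]
0.12 [ 0.3391 -0.0267  0.12  ] [0.3457 0.1404 0.12  ]
0.14 [ 0.3369 -0.0229  0.14  ] [0.3431 0.136  0.14  ]
core [ 0.4642 -0.2068  0.068 ]
core [ 0.4652 -0.1472  0.068 ]
```

View pics/w2c.png

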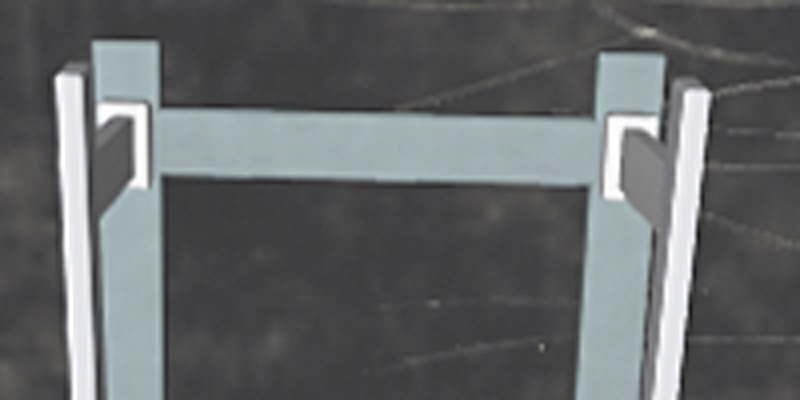

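View pics/w3c.png

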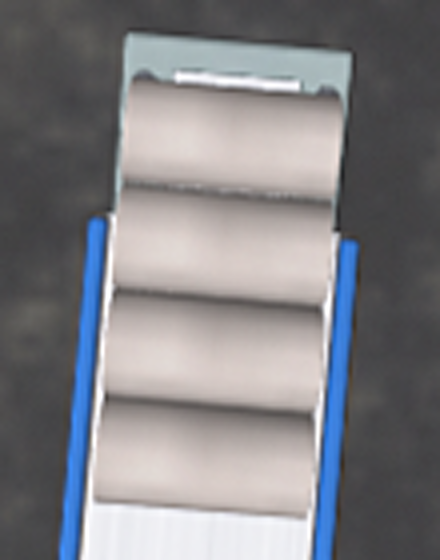

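```bash
cat >> h.py <<'E'
BC=np.array([.4866,.353]); BA=-11.7
def bpt(x,y):
    a=np.radians(BA); return BC+[x*np.cos(a)-y*np.sin(a),x*np.sin(a)+y*np.cos(a)]
def cubes(im,T):
    g=cv2.cvtColor(im,cv2.COLOR_RGB2GRAY); res=[]
    for th in(150,165,180):
        cs,_=cv2.findContours((g>th).astype(np.uint8),cv2.RETR_EXTERNAL,cv2.CHAIN_APPROX_NONE)
        for c in cs:
            if cv2.contourArea(c)<300: continue
            W=np.array([onz('wrist',p,.04,T)[:2] for p in c[:,0,:]],np.float32)*1000
            (x,y),(a,b),an=cv2.minAreaRect(W)
            if 36<min(a,b) and max(a,b)<44 and cv2.contourArea(W)/(a*b)>.85 and 280<x<640 and -560<y<-220:
                if all(np.hypot(x/1000-r[0],y/1000-r[1])>.01 for r in res): res.append((x/1000,y/1000,an))
    return res
def go(xy,z,psi): bot.move_pose([*xy,z],list(Q(psi)))
def lin(xy,z,v=.15,**k): return bot.move_linear([*map(float,xy),z],speed=v,**k)
def pick(xy,z,psi,force,zup=.2):
    psi=best([*xy,zup],psi); bot.set_gripper(1.0); go(xy,zup,psi); lin(xy,z+.03,.25); lin(xy,z,.08)
    bot.set_gripper(0.0,force); w=bot.read_gripper_width()
    lin(xy,z+.03,.1); lin(xy,zup,.25)
    print('picked width',round(w*85,1),'->',round(bot.read_gripper_width()*85,1),'t',round(bot.read_clock(),1)); return w
def place(xy,z,psi,opening,zup=.2):
    psi=best([*xy,zup],psi); go(xy,zup,psi); lin(xy,z+.05,.25)
    hit=lin(xy,z,.06,until_force=4); p=bot.read_position()
    bot.set_gripper(opening); lin(xy,zup,.2)
    print('placed',np.round(p,4),hit,'t',round(bot.read_clock(),1))
E
cat > c.py <<'E'
import sys
from h import *
exp=eval(sys.argv[1]); by=float(sys.argv[2])
p=[exp[0]-.06,exp[1],.25]; go(p[:2],.25,best(p,90)); T=RT(); im=save('wrist',f'c{sys.argv[2]}.png')
r=cubes(im,T); print('cubes',np.round(r,4).tolist())
c=min(r,key=lambda q:np.hypot(q[0]-exp[0],q[1]-exp[1]))
psi=min((c[2]+k for k in(-180,-90,0,90)),key=lambda a:abs(a-60))
pick(c[:2],.006,psi,50)
place(bpt(-73.5e-3,by),.0105,BA,.64)
E
python3 c.py "(.4264,-.3005)" -0.038
```

```text
Traceback (most recent call last):
  File "c.py", line 5, in <module>
    r=cubes(im,T); print('cubes',np.round(r,4).tolist())
  File "h.py", line 51, in cubes
    W=np.array([onz('wrist',p,.04,T)[:2] for p in c[:,0,:]],np.float32)*1000
                ~~~^^^^^^^^^^^^^^^^^
  File "h.py", line 12, in onz
    o,d=ray(name,uv,T); return o+d*(z-o[2])/d[2]
        ~~~^^^^^^^^^^^
  File "h.py", line 6, in ray
    c=bot.calibration(name); K=np.array(c['mtx'])
ValueError: time passes only in moves, steps and waits
```

```bash
cat > fix.py <<'E'
s=open('h.py').read().replace('c=bot.calibration(name)','c=cal(name)')
s=s.replace("def save(","import functools\n@functools.cache\ndef cal(n): return bot.calibration(n)\ndef save(",1)
open('h.py','w').write(s)
E
python3 fix.py; python3 c.py "(.4264,-.3005)" -0.038
```

```text
cubes [[0.4386, -0.4013, 77.8552], [0.4264, -0.3006, 37.6284]]
picked width -0.2 -> 0.1 t 14.3
placed [0.4072 0.3309 0.0107] False t 19.9
```

Run:
```python
from h import *
p=[.366,-.34,.27]; go(p[:2],.27,best(p,90)); T=RT(); im=save('wrist','m1.png'); np.save('m1.npy',T)
print(np.round(cubes(im,T),4).tolist(), T.round(3).tolist(), bot.read_gripper_width())
```

```text
[[0.4386, -0.4012, 77.7315], [0.4264, -0.3005, 37.3516]] [[-1.0, -0.001, 0.0, 0.366], [-0.001, 1.0, 0.0, -0.339], [-0.0, 0.0, -1.0, 0.27], [0.0, 0.0, 0.0, 1.0]] 0.6390681900458098
```

View pics/m1.png

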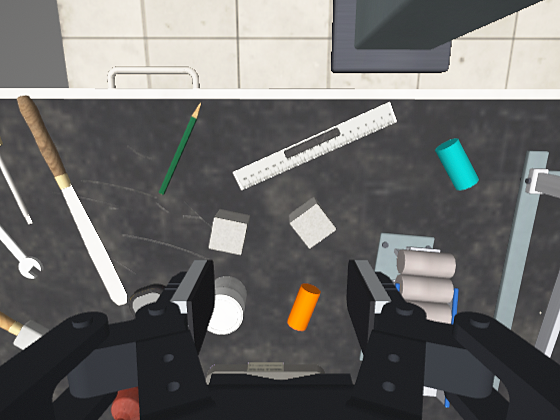

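The cube wasn't touched, so I'll check the actual pose on the way down.

Run:
```python
from h import *
xy=(.4264,-.3005); psi=best([*xy,.2],37.5); bot.set_gripper(1.0); print(bot.read_gripper_width())
go(xy,.2,psi); print(psi,bot.read_position(),bot.read_joint_positions())
lin(xy,.036,.25); print(bot.read_position())
save('scene','s1.png')
lin(xy,.006,.08); print(bot.read_position(),bot.read_ft_force())
bot.set_gripper(.4,50); print(bot.read_gripper_width(),bot.read_finger_force(),bot.read_clock())
T=RT(); save('wrist','m2.png'); print(T[:3,1],proj('wrist',[.4264,-.3005,.04],T))
```

```text
0.9984399762387741
37.5 [ 0.42640704 -0.30070629  0.20024769] [-7.55675217e-01  2.68975452e-01 -2.53656270e-01  1.04787440e+00
 -1.02734424e-04  1.59839543e-01]
[ 0.42702034 -0.30134941  0.0370178 ]
[ 0.42650071 -0.30059794  0.0062365 ] [-0.10465269 -0.95063856 -0.30653159]
0.39925591201522 0.0 25.7
[7.93343825e-01 6.08773826e-01 5.81149369e-05] [279.403966   272.59717988]
```

View pics/m2.png

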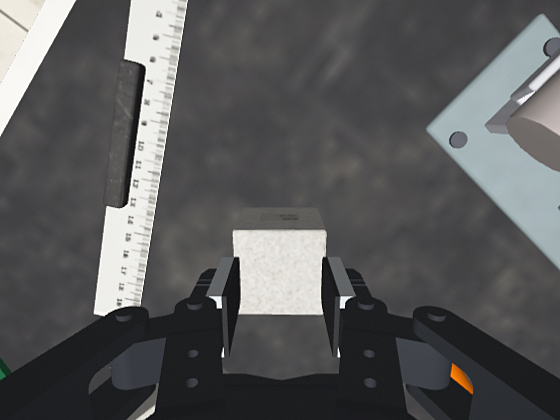

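Run:
```python
from h import *
for o in(.3,.2,0.0):
    bot.set_gripper(o,50); print(o,bot.read_gripper_width(),bot.read_finger_force(),bot.read_position()[2],bot.read_ft_force())
T=RT(); im=save('wrist','m3.png')
```

```text
0.3 0.3009900372115683 0.0 0.0059730130409171855 [ 0.3276403  -0.42238368 -0.09476893]
0.2 0.20118369203363973 0.0 0.0059981638641757595 [-0.32029273  1.23773034  1.19077903]
0.0 0.0015084302711085805 0.0 0.005971103844419366 [0.13167974 0.41249734 0.05577673]
```

View pics/m3.png

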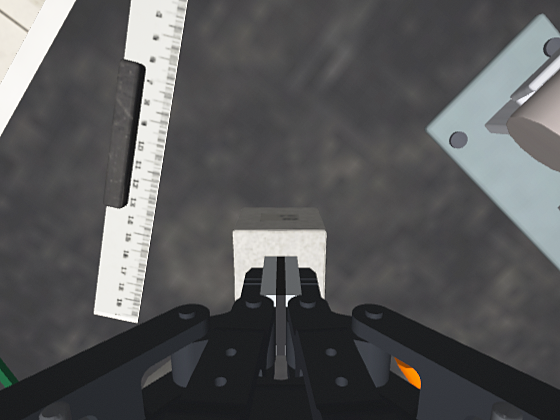

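The fingers shut with no contact while appearing to be at the cube. I'll test by raising, then feeling down gently with the shut fingers over the cube.

Run:
```python
from h import *
xy=(.4264,-.3005)
lin(xy,.12,.2); im=save('wrist','m4.png')
a=cv2.imread('pics/m3.png')
cv2.imwrite('pics/m34.png',np.hstack([a[180:420,130:430],im[180:420,130:430,::-1]]))
bot.wait(.3)
h=lin(xy,.004,.03,until_force=4); print(h,bot.read_position(),bot.read_ft_force())
lin(xy,.12,.2); T=RT(); im=save('wrist','m5.png'); print(np.round(cubes(im,T),4).tolist(),bot.read_clock())
```

```text
False [ 0.42642415 -0.3005287   0.00403753] [-0.34005139  0.34264189  0.13651724]
[[0.4263, -0.3005, 37.4854]] 32.475
```

View pics/m34.png

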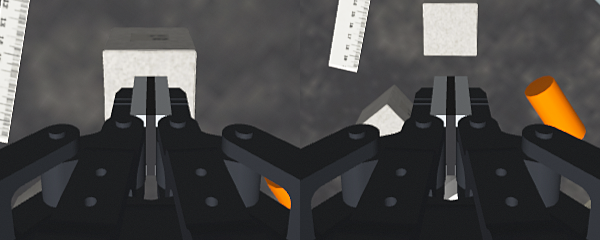

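Run:
```python
from h import *
xy=(.37,-.36); psi=best([*xy,.12],90)
go(xy,.12,psi); lin(xy,.03,.2); bot.wait(.2)
try:
    h=lin(xy,-.02,.02,until_force=4); print('bench',h,bot.read_position(),bot.read_ft_force())
except Exception as e: print(e)
lin(xy,.1,.2)
for t in(0,.4,.6,.8,1): bot.set_gripper(t); print(t,bot.read_gripper_width())
print(bot.read_clock())
```

```text
bench False [ 0.37003315 -0.36004681 -0.01992251] [-0.03408225 -0.49304905 -0.9174594 ]
0 -0.0007705527678754917
0.4 0.40472615967095843
0.6 0.5990038365722785
0.8 0.8034318091539839
1 1.0001550957584902
39.2583
```

No contact even at −20 mm, and the picture geometry puts the shut tips about 43 mm behind the reported TCP. I'll probe the bench to measure that offset.

Run:
```python
from h import *
xy=(.37,-.36); bot.set_gripper(0.0); lin(xy,-.01,.2); bot.wait(.2)
try:
    h=lin(xy,-.065,.015,until_force=4); print('bench',h,bot.read_position(),bot.read_ft_force())
except Exception as e: print(repr(e))
lin(xy,.1,.2); print(bot.grip_depth,bot.read_clock())
```

```text
bench True [ 0.36999595 -0.35999139 -0.03614926] [-0.20978702  1.00217741  6.17229281]
0.0187 43.6417
```

Tips touch the bench at a reading of −36 mm, so the real tips sit about 35.5 mm behind the reported TCP. I'm building that offset into the motion helpers.

```bash
cat > fix.py <<'E'
s=open('h.py').read()
s=s.replace("def go(xy,z,psi): bot.move_pose([*xy,z]","D=.0355  # real tips lie this far behind the reported TCP\ndef go(xy,z,psi): bot.move_pose([*xy,z-D]")
s=s.replace("[*map(float,xy),z],speed","[*map(float,xy),z-D],speed")
open('h.py','w').write(s)
E
python3 fix.py; python3 c.py "(.4264,-.3005)" -0.038
```

```text
cubes [[0.4384, -0.4012, 77.7292]]
picked width 39.1 -> 39.5 t 48.7
placed [ 0.406   0.3301 -0.026 ] True t 54.3
```

Only B was seen from that lower hover; it was picked and placed. Now cube A from a higher look.

```bash
sed -i 's/go(p\[:2\],.25,best(p,90))/go(p[:2],.32,best(p,90))/' c.py; python3 c.py "(.4264,-.3005)" 0.038
```

```text
cubes [[0.4263, -0.3004, 37.6272]]
picked width 39.6 -> 39.4 t 61.1
placed [ 0.4214  0.4044 -0.026 ] True t 66.5
```

Run:
```python
from h import *
w=pick((.5318,-.4105),.026,90,35)
if .58<w<.72: place(bpt(.0735,.042),.030,BA,.76)
else: raise SystemExit('tin?')
w=pick((.4625,-.1765),.051,86,40)
if .58<w<.74: place(bpt(.0735,-.056),.002,BA,.78)
```

```text
picked width 51.7 -> 51.7 t 72.7
placed [ 0.566   0.3786 -0.0058] True t 78.2
picked width 54.7 -> 55.1 t 83.2
placed [ 0.5461  0.2829 -0.0347] True t 87.9
```

Run:
```python
from h import *
w=pick((.4625,-.1765),.051,86,40)
if .58<w<.74: place(bpt(.0735,-.022),.002,BA,.78)
else: raise SystemExit('core?')
p=[.42,.34,.36]; bot.move_pose(p,list(Q(best(p,90)))); T=RT(); im=save('wrist','b1.png'); np.save('b1.npy',T)
h=cv2.cvtColor(im,cv2.COLOR_RGB2HSV); m=cv2.inRange(h,(105,120,60),(130,255,255)); m[:, :200]=0; m[330:]=0
n,l,s,c=cv2.connectedComponentsWithStats(m)
for i in range(1,n):
    if s[i][4]>40: print(s[i],c[i].round(1))
# finer: bright-top part of grip
v=h[:,:,2]; i=1+np.argmax(s[1:,4]); ys,xs=np.where(l==i)
for y in range(ys.min(),ys.max()+1): r=xs[ys==y]; print(y,r.min(),r.max(),int(np.median(v[y,r])),end='; ')
a=cv2.resize(im[90:320,190:400,::-1],None,fx=2.5,fy=2.5,interpolation=cv2.INTER_CUBIC)
bot.move_pose([.42,-.17,.30],list(Q(best([.42,-.17,.3],90)))); im2=save('wrist','r1.png')
b=cv2.resize(im2[130:330,200:330,::-1],(225,575*1))
b=cv2.resize(im2[150:350,210:330,::-1],None,fx=2.2,fy=2.2); b=cv2.copyMakeBorder(b,0,575-b.shape[0],0,0,cv2.BORDER_CONSTANT)
cv2.imwrite('pics/fin.png',np.hstack([a,b])); print(a.shape,b.shape,bot.read_clock())
```

```text
picked width 55.1 -> 54.8 t 92.5
placed [ 0.5545  0.3167 -0.0332] False t 97.5
[275 202  28  21 444] [288.2 212.2]
202 277 280 89; 203 276 285 89; 204 276 290 95; 205 276 295 95; 206 275 299 97; 207 275 300 97; 208 275 300 98; 209 275 300 96; 210 275 300 94; 211 275 301 90; 212 275 301 121; 213 275 301 175; 214 275 301 210; 215 275 302 223; 216 275 302 224; 217 275 302 223; 218 277 302 222; 219 281 302 216; 220 286 302 204; 221 292 302 193; 222 297 301 148; (575, 525, 3) (575, 264, 3) 100.8083
```

View pics/fin.png

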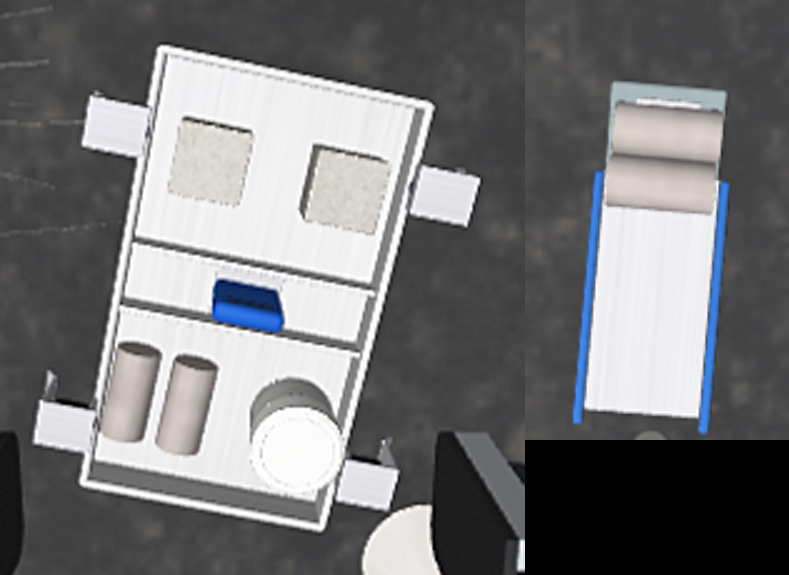

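Both cubes, both cores and the tin are in the basket, and two cores remain in the rack (right panel). I'm checking the rail model numerically before lifting.

```bash
cat > rail.py <<'E'
from h import *
from scipy.optimize import least_squares
def strip(i,rows,c0,c1,wmax=14):
    im=cv2.imread(f'pics/w{i}.png').astype(int); out=[]
    for r in rows:
        a,b=c0(r),c1(r); x=np.where(im[r,a:b].min(1)>205)[0]
        if len(x) and len(x)<wmax and x[-1]-x[0]<wmax: out.append((r,a+(x[0]+x[-1])/2))
    return out
Ts={i:np.load(f'w{i}.npy') for i in(1,2,3)}
obs=[]
for i,s,rows,c0,c1 in((2,-1,range(165,300,5),lambda r:200,lambda r:222),(2,1,range(172,260,5),lambda r:350,lambda r:370),
    (3,-1,range(108,250,5),lambda r:405,lambda r:446),(1,1,range(115,250,5),lambda r:100,lambda r:132)):
    o=strip(i,rows,c0,c1); print(i,s,len(o),o[:2],o[-1:]); obs+=[(i,s,r,c) for r,c in o]
def pt(p,u,s):
    yaw,th=p[3],np.radians(5.2)
    return np.array([p[0],p[1],p[2]])+u*np.array([np.cos(yaw)*np.cos(th),np.sin(yaw)*np.cos(th),-np.sin(th)])+s*.0875*np.array([-np.sin(yaw),np.cos(yaw),0])
def res(p):
    out=[]
    for i,s,r,c in obs:
        a,b=[proj('wrist',pt(p,u,s),Ts[i]) for u in(0,.25)]
        out.append(a[0]+(b[0]-a[0])*(r-a[1])/(b[1]-a[1])-c)
    return out
f=least_squares(res,[.3447,.0571,.1005,np.radians(2.2)],loss='soft_l1',x_scale=[1,.01,.01,.01])
p=f.x.copy(); print('fit',p.round(4),np.degrees(p[3]).round(2),'rms px',np.sqrt(np.mean(np.square(res(p)))).round(2))
for i,s,uv in((2,-1,(207.5,158)),(2,1,(364,162.5)),(3,-1,(436,100)),(1,1,(110,108))):
    print('end',i,s,proj('wrist',pt(p,0,s),Ts[i]).round(1),uv)
T=np.load('b1.npy')
print('grip',onz('wrist',(288.8,217),.064,T).round(4))
P=np.array([onz('wrist',u,.034,T) for u in((254,108.8),(363.2,132),(320,302),(222.8,284))]); print('basket',P.mean(0).round(4),[round(float(np.degrees(np.arctan2(*(P[b]-P[a])[1::-1]))),1) for a,b in((0,3),(1,2),(0,1),(3,2))])
E
python3 rail.py
```

```text
2 -1 27 [(165, np.float64(207.0)), (170, np.float64(210.0))] [(295, np.float64(213.0))]
2 1 17 [(177, np.float64(362.5)), (182, np.float64(361.5))] [(257, np.float64(354.0))]
3 -1 27 [(108, np.float64(439.0)), (113, np.float64(438.5))] [(248, np.float64(415.0))]
1 1 27 [(115, np.float64(107.0)), (120, np.float64(108.0))] [(245, np.float64(125.0))]
fit [ 0.5735  0.0508  0.0918 -0.0255] -1.46 rms px 0.35
end 2 -1 [214.4 330.2] (207.5, 158)
end 2 1 [345.8 333.1] (364, 162.5)
end 3 -1 [402.4 323.8] (436, 100)
end 1 1 [130.4 285.9] (110, 108)
grip [0.4866 0.3517 0.064 ]
basket [0.4878 0.3529 0.034 ] [-11.5, -11.4, 78.4, 78.5]
```

```bash
cat >> rail.py <<'E'
print('---')
for k in((2,-1),(2,1),(3,-1),(1,1)): print(k,[(r,float(c)) for i,s,r,c in obs if (i,s)==k][::4])
E_=[(2,-1,(207.5,158)),(2,1,(364,162.5)),(3,-1,(436,100)),(1,1,(110,108))]
def res2(p): return np.r_[res(p),np.ravel([proj('wrist',pt(p,0,s),Ts[i])-uv for i,s,uv in E_])]
for sel in (None,[2],[1,3]):
    allobs=list(obs); 
    if sel: obs[:]=[o for o in obs if o[0] in sel]
    f=least_squares(res2,[.3447,.0571,.1005,-.03],loss='soft_l1',x_scale=[1,.01,.01,.01]); p=f.x
    print(sel,p.round(4),np.degrees(p[3]).round(2),np.round(res2(p)[-8:],1)); obs[:]=allobs
E
python3 rail.py | sed -n '/---/,$p'
```

```text
---
(2, -1) [(165, 207.0), (185, 207.5), (205, 208.5), (225, 209.5), (245, 210.5), (265, 211.5), (285, 212.0)]
(2, 1) [(177, 362.5), (197, 360.5), (217, 358.5), (237, 356.0), (257, 354.0)]
(3, -1) [(108, 439.0), (133, 434.5), (158, 430.5), (178, 427.0), (198, 424.0), (218, 420.5), (238, 417.0)]
(1, 1) [(115, 107.0), (135, 110.0), (155, 112.5), (175, 115.0), (195, 118.0), (215, 121.0), (235, 123.5)]
None [ 0.344   0.0567  0.1125 -0.026 ] -1.49 [-0.8  0.6 -0.1  0.2  4.4 -0.1 -3.8 -0.3]
[2] [ 0.3441  0.0568  0.1119 -0.0272] -1.56 [-0.6  0.5 -0.2  0.3  4.3 -0.1 -3.4 -0.2]
[1, 3] [ 0.344   0.0567  0.1125 -0.0261] -1.5 [-0.8  0.6 -0.1  0.2  4.4 -0.1 -3.8 -0.3]
```

The rails fit consistently: raised end (0.344, 0.057, 0.112), yaw −1.5°. Now grip, lift, carry and hover.

```bash
cat > carry.py <<'E'
from h import *
from scipy.spatial.transform import Rotation as R
G=(.4868,.3523); psi=best([*G,.2],78.5); dpsi=-1.5+11.5
H=.032                      # TCP above underside in the grip
th=np.radians(5.2); yaw=np.radians(-1.5)
ax=np.array([np.cos(yaw)*np.cos(th),np.sin(yaw)*np.cos(th),-np.sin(th)]); ay=np.array([-np.sin(yaw),np.cos(yaw),0]); n=np.cross(ax,ay)
hang=np.array([.344,.0567,.112])+.141*ax
def wxyz(r): q=r.as_quat(); return [q[3],q[0],q[1],q[2]]
down=R.from_quat(np.r_[Q(psi+dpsi)[1:],Q(psi+dpsi)[0]])
qt=wxyz(R.from_rotvec(th*ay)*down)
def seat(e): return (hang+(e-.032+H-D)*n).tolist()   # reported TCP, basket e above its seat
E
python3 - <<'E'
from carry import *
bot.set_gripper(1.0); go(G,.2,psi); lin(G,.09,.25); lin(G,H,.08)
bot.set_gripper(0.0,100); print('w',bot.read_gripper_width()*85,bot.read_finger_force(),bot.read_ft_force().round(1))
lin(G,H+.03,.06); print('ft',bot.read_ft_force().round(1),bot.read_moment().round(2))
lin(G,H+.17,.15)
print(hang,bot.solve_ik(seat(.06),qt) is not None,bot.solve_ik(seat(0),qt) is not None)
mid=[hang[0],hang[1],.17+H-D]
bot.move_linear(mid,speed=.15,rotation=wxyz(down))
bot.move_linear(seat(.04),speed=.08,rotation=qt)
print('w',bot.read_gripper_width()*85,bot.read_position(),seat(.04),bot.read_ft_force().round(1),bot.read_moment().round(2),bot.read_clock())
save('scene','sc2.png'); save('top','tp2.png')
print([ (np.round(r['bbox']),r['confidence']) for r in bot.search_frame('top','basket')])
E
```

```text
w 38.03173150270908 101.61603927612305 [-1.7 -2.3  5.4]
ft [ 0.2 -0.4 -6.9] [ 0.02 -0.    0.04]
[0.48437158 0.05302424 0.09922081] True True
w 37.89272645078288 [0.48507255 0.05302068 0.10402555] [0.4847792887326945, 0.05301356458667974, 0.10370228598588487] [ 0.4 -0.6 -7.5] [ 0.03 -0.28  0.  ] 109.875
[(array([255., 174.,  41.,  94.]), 0.79)]
```

Run:
```python
from carry import *
bot.wait(.3); f0=bot.read_ft_force()
bot.move_linear(seat(.012),speed=.06)
print(bot.read_ft_force().round(1))
hit=bot.move_linear(seat(-.008),speed=.02,until_force=4)
e=(np.array(bot.read_position())-seat(0))@n
print('hit',hit,'e mm',round(e*1000,1),f0.round(1),bot.read_ft_force().round(1),bot.read_moment().round(2),bot.read_clock())
```

```text
[ 0.4  0.4 -6.5]
hit True e mm 1.1 [ 0.2 -0.4 -5.4] [1.3 0.4 4. ] [-0.1  -0.26 -0.02] 111.5667
```

Contact at the expected seat height (1 mm off), so the rollers are on the rails. Releasing.

Run:
```python
from carry import *
t=bot.read_clock(); bot.set_gripper(1.0); t1=bot.read_clock()
bot.move_linear((np.array(seat(0))+.15*n).tolist(),speed=.35)
print('open',t1-t,'up',bot.read_clock()-t1)
bot.wait(1); 
lo=[.36,.05,.36]; bot.move_pose(lo,list(Q(best(lo,90)))); bot.wait(4)
im=save('top','tp3.png'); print([(np.round(r['bbox']),round(r['confidence'],2)) for r in bot.search_frame('top','basket')])
for x,y,z in((0,0,0),):
    stop=np.array([.344,.0567,.112])+(.271+.1105)*ax; print('expected grip px',proj('top',stop+.032*n))
h=cv2.cvtColor(im,cv2.COLOR_RGB2HSV); m=cv2.inRange(h,(105,110,50),(130,255,255))
k,l,s,c=cv2.connectedComponentsWithStats(m)
print([(s[i].tolist(),c[i].round(1).tolist()) for i in range(1,k) if s[i][4]>15])
for i in('cube_1_mid','tall_tin_mid','core_1_mid'): print(i,[(np.round(r['bbox']).tolist(),round(r['confidence'],2)) for r in bot.search_frame('top',i)])
bot.wait(1); im2=save('top','tp4.png'); print('diff',np.abs(im.astype(int)-im2)[80:270,215:305].mean(),bot.read_clock())
```

```text
open 0.5250000000000057 up 0.5832999999999942
[(array([221., 100.,  80.,  91.]), 0.82), (array([428., 194.,  22.,  24.]), 0.49)]
expected grip px [261.11991479 138.67867019]
[([481, 74, 23, 1, 23], [492.0, 74.0]), ([477, 111, 23, 3, 40], [488.8, 112.2]), ([72, 129, 9, 6, 36], [76.2, 131.4]), ([147, 129, 7, 7, 36], [149.8, 132.0]), ([256, 139, 12, 4, 42], [261.6, 140.3]), ([349, 183, 7, 44, 66], [351.8, 204.1])]
cube_1_mid [([262.0, 161.0, 17.0, 16.0], 0.69), ([241.0, 159.0, 16.0, 18.0], 0.47)]
tall_tin_mid [([243.0, 111.0, 15.0, 21.0], 0.93)]
core_1_mid [([275.0, 115.0, 13.0, 19.0], 0.74), ([307.0, 261.0, 17.0, 17.0], 0.62)]
diff 0.5423001949317738 119.8
```

The basket's grip is at pixel (261.6, 140.3), against (261.1, 138.7) expected at the stop. Both cubes, the tin and the cores show inside it, and nothing is moving.

```bash
python3 -c "
from cell import bot
print(bot.close_job())"
```

```text
the job is handed in; nothing more can be done
None
```

The job is handed in: both cubes, the tin and the two oldest cores went into the basket, which I hung on the rails and let go. It rolled by itself to the buffers with its load, judging by the overhead camera, and the other two cores are still in the rack.

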